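Open and hold the gate of a bench test cage

ROBOT

A 7-joint arm with a two-finger parallel gripper is mounted at the origin on the work surface. World frame = base frame: x ahead of the robot, y to its left, z up, the work surface at z = 0. Lengths are in m, angles in rad, forces in N, time in s.
With the tool pointing down it reaches from about 0.35 to 0.9 m from the base axis. Payload 8.1 kg.
Tool frame: the origin (TCP) lies at the very end of the fingers, on their centre line; the grasp point (between the pads) lies 19 mm behind it; z points along the fingers, y is the line along which they close (so a half turn about z gives the same grasp; the last joint's range is limited). The gripper opens to 92 mm and grips with 3 to 60 N. Pads are 19 mm wide; open, the fingers measure 130 mm over their backs; the gripper's body (75 mm by 190 mm) begins 47 mm behind the grasp point.
Start: joints at [-1.369, 0.434, 0.025, 1.573, -0.012, 1.134, -0.075], TCP at [0.188, 0.596, 0.227] pointing down, gripper open.
Joint ranges: [-2.62, 2.62], [-0.44, 2.09], [-1.27, 1.32], [0.08, 2.57], [-1.32, 4.46], [0.12, 2], [-2.74, 2.74]. Speed limits (rad/s): [2.22, 2.22, 3.01, 3.01, 3.14, 3.14, 3.14].

INTERFACE

Orientations are given as a rotation vector (axis times angle).
In Python, from cell import arm gives the robot as it stands.
- The arm moves only by the tool jog_arm, never from a script. Its argument "rows" is a list of rows, each a list of 3 entries, a list of its own where there are three numbers: the shift along the world's x, y, z in cm, then the turn, a rotation vector about the world's x, y, z in degrees, then the opening, from 0 (shut) to 1 (fully open). A call has 1 to 8 rows; each row is the pose to reach, as a shift and turn from the pose commanded when the call began; what a row does not reach only later rows make up. A row lasts 1/8 s, in which the tool goes at most 62.5 mm and 10.7 degrees, less where a joint would pass 70% of its speed; a pose out of reach is approached as far as the arm can. A call with a gripper value outside its range is refused whole. The fingers move at their own pace and stop on an object; "newtons" is the grip in N (left out, the last holds). Time passes only in rows, so rows that repeat a pose let the fingers close. It gives the time, the measured TCP pose, the force, the opening and the grip force at its end, in the units of the state.
- arm.observe(): the state, without advancing time (a new reading comes with each control period).
- arm.get_image(name): name is "side" or "top"; returns a dict with "img" (480x640x3 uint8, red, green, blue), "depth" (480x640 float32, m along the optical axis (not along the pixel's ray), 0 where there is no reading), "fx", "fy", "cx", "cy" (pixels), "rvec" (rotation vector, rad) and "tvec" (3), from world to camera coordinates, as OpenCV has them. Camera axes: x right, y down, z forward; pixel columns grow to the right and rows downward; lengths in m; the calibration is good to about 2 mm. A picture is of the moment at which its call begins.
- arm.sign_off(): hands the job in; it is judged then, once.
The state is a dict: "clock": time; "joints": joint angles; "dq": joint speeds; "joint_efforts": joint torques, N m; "position": TCP position; "ee_rot": TCP orientation; "force": force on the tool from outside, world axes, zero at the start; "ft_torque": the same for the moment, N m; "width": opening from 0.0 (shut) to 1.0 (fully open); "gripper_force": force on a finger pad.
Only numpy, scipy, OpenCV 4.12 (cv2) and the standard library are available. Lean on these libraries where they do the work, as an engineer would, in place of code of your own. Each camera call takes 0.05 s, during which the arm holds its last target. There are 200 camera calls.

TASK

Open the test cage's gate so that a colleague can reach in: squeeze the catch with the flat ears first until both its ears are fully in, then the catch with the round ears likewise. Then take the gate by its upright pull, swing it outwards past its detent, feel for the stop and press the gate gently against the stop's rubber pad. Finish while still holding it there by the pull, for it springs back when let go; leave the meter, the cup and the relay module alone.

Things in the scene. Friction and masses are not known exactly. Their poses are not given: they have to be found in the camera images.
- cage: bench test cage: grey base board (350 x 295 x 8 mm), converter inside, see-through gate in front. Origin on the bench under the middle of the closed gate; +x from the gate into the cage, +y along the closed gate to its hinge, z up. The gate (plane x = 0) opens outwards, to -x. An aluminium beam (x = 35 mm, top 105 mm above the bench) behind the gate carries the two catches
- hinge_axis (a point): point on the upright hinge axis of the gate, 105 mm above the bench, at the gate's +y end (100 mm from the cage's origin)
- gate (a joint): opening angle: 0 shut, grows as it swings outwards (clockwise from above), about hinge_axis. A closing spring pulls it shut (2 to 3 N at the pull when wide). A ball detent resists at about 0.45 to 0.55 rad (roughly 7 N at the pull); let go, the gate springs shut. It meets the stop between about 1.1 and 1.42 rad
- pull_mid (a point): point 160 mm above the bench on the axis of the gate's pull: an upright round black post, 18 mm in diameter, on the gate's top edge near its free end, 187 mm from the hinge axis; it spans 105 to 182 mm above the bench. Moves with the gate
- gate_leaf: moving leaf of the gate: see-through panel in an aluminium frame, 190 mm long, 6 mm thick (frame 12 mm), 18 to 105 mm above the bench, with four thin steel keeper pins (to 122 mm) and the black pull post on its top edge. Origin on the hinge axis at bench height; -y runs along the leaf to the free end, -x is out of its outer face
- stop: stop of the gate: dark steel block 34 x 26 x 62 mm on the base board, 115 mm before the gate's plane, beside the open gate; its screw carries a rubber spring pad (1.5 N/mm, 10 mm travel) pointing to the cage's -y, 50 mm above the bench, that meets the leaf 115 to 130 mm from the hinge. Origin under the block's centre. How far the screw is set out varies and is not given: feel for it
- flat_catch: squeeze catch with FLAT ears: two black upright plates 26 mm wide, 5 mm thick, 52 mm over their outer sides (34 mm squeezed) along y, 110 to 149 mm above the bench. Origin: midway between the ears, on the beam; axes as the cage's. The catches stand 50 and 145 mm from the hinge, which is where varies. Their hooks (to 122 mm) hold the gate until both ears are in
- flat_left (a joint): ear of the flat catch on its +y side. 0 = out (locked), 0.009 m = squeezed fully in towards the other ear (its stop); its hook is clear of the gate above about 0.006. About 5 N of friction, no spring: it stays where it is pushed
- flat_right (a joint): ear of the flat catch on its -y side. 0 = out (locked), 0.009 m = squeezed fully in towards the other ear (its stop); its hook is clear of the gate above about 0.006. About 5 N of friction, no spring: it stays where it is pushed
- pin_catch: squeeze catch with ROUND ears: two black upright pins 12 mm in diameter, 52 mm over their outer sides (34 mm squeezed) along y, 110 to 149 mm above the bench. Origin: midway between the ears, on the beam; axes as the cage's. The catches stand 50 and 145 mm from the hinge, which is where varies. Their hooks (to 122 mm) hold the gate until both ears are in
- pin_left (a joint): ear of the round catch on its +y side. 0 = out (locked), 0.009 m = squeezed fully in towards the other ear (its stop); its hook is clear of the gate above about 0.006. About 5 N of friction, no spring: it stays where it is pushed
- pin_right (a joint): ear of the round catch on its -y side. 0 = out (locked), 0.009 m = squeezed fully in towards the other ear (its stop); its hook is clear of the gate above about 0.006. About 5 N of friction, no spring: it stays where it is pushed
- multimeter: bystander: black handheld meter lying flat, 170 x 85 x 40 mm, origin under its centre
- cup: bystander: white cup, 72 mm across, 85 mm tall, origin under its centre
- relay_unit: bystander: white relay module, 90 x 45 x 70 mm, origin under its centre

How it is judged:
By the outcome, as a careful person would: the job done as asked, in the order asked, and still so for the second after the job is handed in, while the arm keeps its last pose, push and grip.
It also fails if it takes over 72 s, if anything falls off the work surface, if the arm or the gripper's body presses on something with over 40 N, if the wrist force passes 120 N, or if a joint passes its speed limit or range.

## Working session

There is one attempt and no reset: what is moved stays moved. The work goes in short steps, Python scripts to look and compute and a tool call to move; the robot and the scene stay as the last step left them, time stands still between calls to the robot, and variables do not carry over. Pictures are saved under pics/ and viewed, at most 10 in all, crops included, and the job is handed in when it is done.

Besides the shell and the picture viewer there is one more tool, called after "Call:" by a JSON object that holds its "api" and its "payload", one argument or row to a line. jog_arm: Moves the arm, as the interface text tells. Its arguments: {"type":"object","properties":{"rows":{"type":"array","items":{"type":"array"}},"newtons":{"type":"number"}},"required":["rows"]}

```bash
mkdir -p pics; cat > h.py <<'E'
import numpy as np, cv2
from cell import arm
def load(n):
    d=np.load(f'{n}.npy',allow_pickle=True).item(); return d
def grab(n):
    d=arm.get_image(n); np.save(f'{n}.npy',d); return d
def world(d,u,v,z=None):
    "pixel -> world using depth, or the plane z"
    R=cv2.Rodrigues(np.array(d['rvec'],float))[0]; t=np.array(d['tvec'],float).ravel()
    u=np.asarray(u,float);v=np.asarray(v,float)
    r=np.stack([(u-d['cx'])/d['fx'],(v-d['cy'])/d['fy'],np.ones_like(u)],-1)
    if z is None:
        dep=d['depth'][v.astype(int),u.astype(int)]
        return (r*dep[...,None]-t)@R
    o=-R.T@t; w=r@R
    return o+w*((z-o[2])/w[...,2])[...,None]
E
python3 - <<'E'
from h import *
for n in('top','side'):
    d=grab(n); cv2.imwrite(f'pics/{n}0.png',d['img'][:,:,::-1]); print(n,d['fx'],d['cx'],d['cy'],d['rvec'],d['tvec'],(d['depth']>0).mean())
print(arm.observe())
E
```

```text
top 530.0508852616125 319.1963509416695 239.93210023340166 [ 2.16407005 -2.14444355  0.11940908] [0.01881226 0.58064698 1.3617765 ] 0.9961848958333334
side 520.1733047595602 318.6094599484327 242.23011453998734 [ 0.23843138 -2.69903724  1.43471399] [0.56579606 0.1516229  1.13764163] 0.9958561197916667
{'clock': 0.1, 'joints': array([-1.36860574,  0.43513721,  0.0249603 ,  1.57398873, -0.01155863,
        1.13399584, -0.07511482]), 'dq': array([ 0.00017163, -0.00284208, -0.00015951, -0.00149799, -0.00063012,
        0.00155552,  0.00028534]), 'joint_efforts': array([ 3.92912145e-03, -6.69113374e+01,  9.88370217e-01, -3.15143073e+01,
       -6.05322467e-02,  3.73478536e-02,  2.81414162e-05]), 'position': array([0.18747957, 0.59574885, 0.22604003]), 'ee_rot': array([-4.76989328e-01, -3.10511651e+00,  2.17421721e-03]), 'force': array([-0.67676167, -0.74988649, -0.69244921]), 'ft_torque': array([-0.00577127, -0.03190205,  0.04054051]), 'gripper_force': 0.0, 'width': 1.0016612101885178}
```

View pics/top0.png

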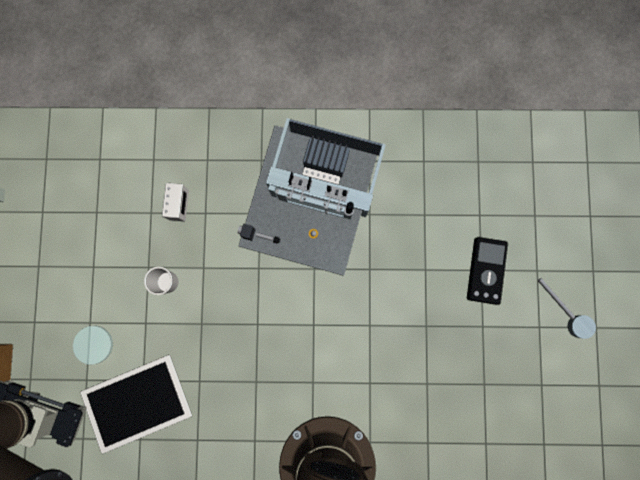

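View pics/side0.png

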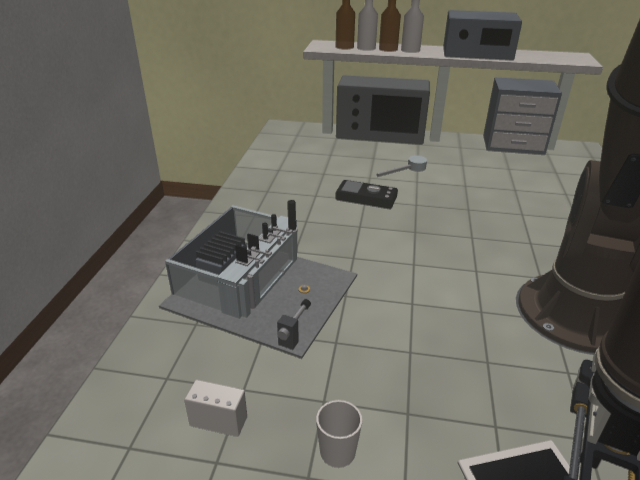

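```bash
python3 - <<'E'
from h import *
a=load('top'); b=load('side')
c1=cv2.resize(a['img'][110:280,230:400],(600,600),interpolation=cv2.INTER_CUBIC)
cv2.imwrite('pics/c1.png',c1[:,:,::-1])
c2=cv2.resize(b['img'][190:360,150:370],(776,600),interpolation=cv2.INTER_CUBIC)
cv2.imwrite('pics/c2.png',c2[:,:,::-1])
for n,d,(u0,u1,v0,v1) in(('top',a,(230,400,110,280)),('side',b,(150,370,190,360))):
    V,U=np.mgrid[v0:v1,u0:u1]; P=world(d,U,V); g=d['img'][v0:v1,u0:u1].max(2)
    m=((P[...,2]>.122)&(P[...,2]<.2)&(g<90)).astype(np.uint8)
    k,l,s,c=cv2.connectedComponentsWithStats(m,connectivity=4)
    for i in range(1,k):
        if s[i,4]>3:
            q=P[l==i]; print(n,s[i]+[u0,v0,0,0,0],q.mean(0).round(4),q.min(0).round(4),q.max(0).round(4))
# board corners
g=a['img'].astype(int); V,U=np.mgrid[100:300,220:400]; P=world(a,U,V)
s=g[100:300,220:400]; m=((np.ptp(s,axis=2)<14)&(s.max(2)<140)&(P[...,2]<.03)&(P[...,0]<.85)).astype(np.uint8)
m=cv2.morphologyEx(m,cv2.MORPH_OPEN,np.ones((3,3)))
cs=max(cv2.findContours(m,0,2)[0],key=cv2.contourArea)
bx=cv2.boxPoints(cv2.minAreaRect(cs))+[220,100]; print(bx); W=world(a,bx[:,0],bx[:,1],.008);print(W.round(4)); print(np.linalg.norm(np.diff(W,axis=0),axis=1))
E
```

```text
top [289 172   4  12  31] [0.7215 0.0949 0.1432] [0.7098 0.091  0.1228] [0.7356 0.0997 0.1541]
top [307 177   4  12  31] [0.7087 0.0504 0.1445] [0.6982 0.0469 0.1227] [0.7223 0.0547 0.155 ]
top [327 186   4   6  21] [0.6955 0.0013 0.1445] [ 0.6914 -0.0025  0.126 ] [0.7001 0.0051 0.1536]
top [342 190   5   6  23] [ 0.6851 -0.0372  0.1423] [ 0.6814 -0.0423  0.1238] [ 0.6905 -0.0326  0.1531]
top [346 202   8  11  63] [ 0.6446 -0.0491  0.1671] [ 0.6388 -0.0584  0.1253] [ 0.6547 -0.0418  0.1863]
side [288 200   8  27 202] [ 0.645  -0.0422  0.1557] [ 0.6377 -0.0534  0.1221] [ 0.6543 -0.0331  0.1851]
side [271 214   6  14  62] [ 0.6856 -0.0322  0.1377] [ 0.6804 -0.0419  0.1226] [ 0.6914 -0.0273  0.152 ]
side [262 223  11  13  81] [0.6947 0.0028 0.1359] [ 0.685  -0.0209  0.1222] [0.7035 0.0134 0.1504]
side [247 234  12  14 130] [0.7092 0.0547 0.1377] [0.6967 0.0479 0.1223] [0.7227 0.0612 0.1516]
side [235 245  16  15 150] [0.7209 0.0987 0.1366] [0.7087 0.0734 0.122 ] [0.7353 0.1055 0.1526]
[[234.74428558 246.81652832]
 [265.2715683  141.87900543]
 [373.14263916 173.25967407]
 [342.61536407 278.19720459]]
[[ 0.5632  0.2512  0.008 ]
 [ 0.8543  0.1754  0.008 ]
 [ 0.7681 -0.1209  0.008 ]
 [ 0.4816 -0.039   0.008 ]]
[0.30080824 0.30862148 0.29795933]
```

View pics/c1.png

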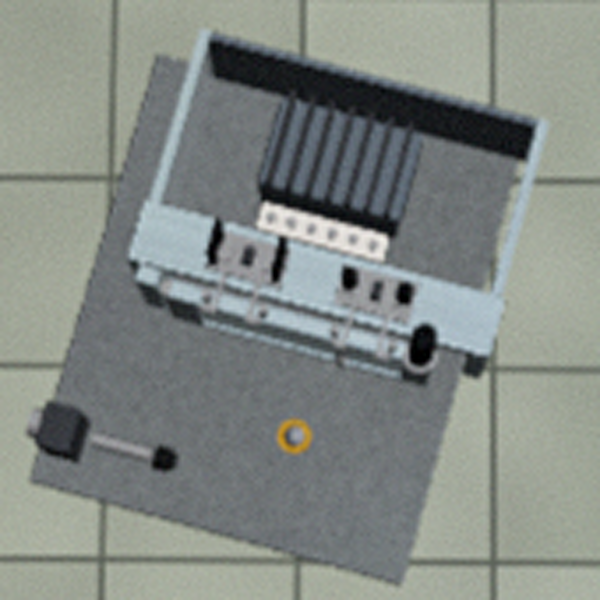

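View pics/c2.png

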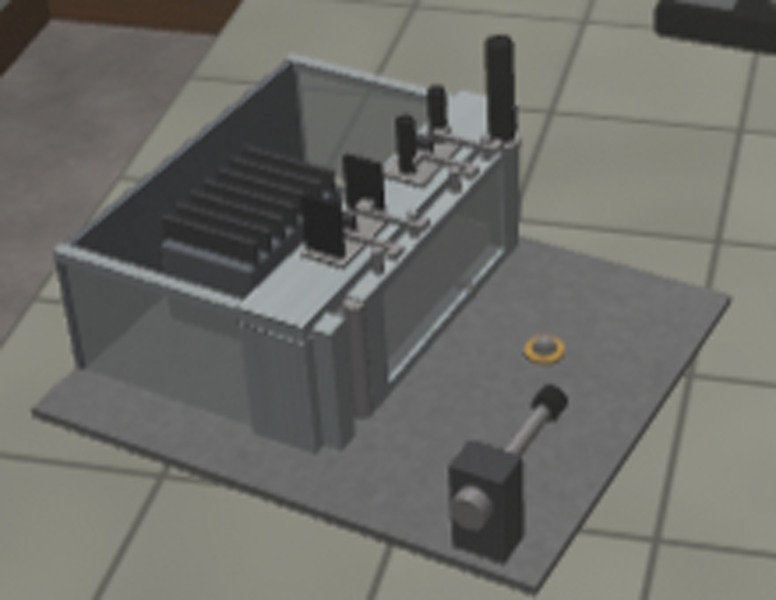

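The top crop (c1) shows the flat ears at about (215,242) and (280,258), nearest the hinge. The round ears are at (350,278) and (404,292), the pull at (422,345), and the stop's pad at (163,458). The side crop (c2) confirms this: plates at (323,225) and (363,180), pins at (405,143) and (437,105), post at (500,85). I take the cage yaw as −15.3°, the flat catch centre as (0.715, 0.0735), the round catch as (0.690, −0.018) and the pull as (0.645, −0.050).

Call:
{"api": "jog_arm", "payload": {
  "rows": [
    [[4,-4,3],[0,0,0],0.76],
    [[9,-9,3],[0,0,0.5],0.76],
    [[14,-14,3],[0,0,1],0.76],
    [[18,-18,3],[0,0,1.5],0.76],
    [[22,-22,3],[0,0,2.2],0.76],
    [[26,-26,3],[0,0,2.2],0.76],
    [[30,-30,3],[0,0,2.2],0.76],
    [[34,-34,3],[0,0,2.2],0.76]
  ],
  "newtons": 30
}}

```text
clock: 1.1
position: [0.5285, 0.2546, 0.2565]
ee_rot: [-0.417, -3.113, 0.0]
force: [0.8, 1.4, 0.1]
width: 0.759
gripper_force: 0.0
```

Call:
{"api": "jog_arm", "payload": {
  "rows": [
    [[4,-4,0],[0,0,0],0.76],
    [[8,-8,0],[0,0,0],0.76],
    [[12,-12,0],[0,0,0],0.76],
    [[16,-15.5,0],[0,0,0],0.76],
    [[18,-17.5,0],[0,0,0],0.76],
    [[18.7,-18.2,0],[0,0,0],0.76],
    [[18.7,-18.2,0],[0,0,0],0.76],
    [[18.7,-18.2,0],[0,0,0],0.76]
  ]
}}

```text
clock: 2.1
position: [0.7138, 0.0762, 0.2568]
ee_rot: [-0.414, -3.114, -0.002]
force: [-1.1, -0.3, 0.4]
width: 0.761
gripper_force: 0.0
```

```bash
python3 - <<'E'
from h import *
s=arm.observe(); print(s)
E
```

```text
{'clock': 2.1, 'joints': array([-0.3249572 ,  0.57934906,  0.25513161,  1.27835192, -0.14502605,
        1.301909  ,  1.2351491 ]), 'dq': array([-0.00479948, -0.00539465,  0.00114684, -0.00214249,  0.00211278,
       -0.0006921 ,  0.00114572]), 'joint_efforts': array([ 1.05740424e+00, -7.74434209e+01,  5.87558851e+00, -3.30597460e+01,
        9.72368941e-02,  7.51678459e-02,  3.47974765e-04]), 'position': array([0.71377908, 0.07616706, 0.25682736]), 'ee_rot': array([-4.14033602e-01, -3.11358903e+00, -1.65788292e-03]), 'force': array([-1.12417258, -0.3128259 ,  0.4154369 ]), 'ft_torque': array([0.03416586, 0.02287279, 0.0254165 ]), 'gripper_force': 0.0, 'width': 0.7607067818578217}
```

Call:
{"api": "jog_arm", "payload": {
  "rows": [
    [[0.1,-0.25,-3],[0,0,0],0.76],
    [[0.1,-0.25,-6],[0,0,0],0.76],
    [[0.1,-0.25,-9],[0,0,0],0.76],
    [[0.1,-0.25,-9.5],[0,0,0],0.76],
    [[0.1,-0.25,-9.5],[0,0,0],0.76]
  ]
}}

```text
clock: 2.72
position: [0.7156, 0.0726, 0.1626]
ee_rot: [0.416, 3.113, 0.001]
force: [-0.5, -0.6, -0.2]
width: 0.759
gripper_force: 0.0
```

```bash
python3 - <<'E'
from h import *
a=grab('top');b=grab('side')
A=cv2.resize(a['img'][130:250,250:400],(750,600),interpolation=cv2.INTER_CUBIC)[:, :400]
B=cv2.resize(b['img'][150:320,180:330],(400,453),interpolation=cv2.INTER_CUBIC)
B=cv2.copyMakeBorder(B,0,147,0,0,0)
cv2.imwrite('pics/d1.png',np.hstack([A,B])[:,:,::-1]); print(arm.observe()['position'])
E
```

```text
[0.71632889 0.07221284 0.16349671]
```

View pics/d1.png

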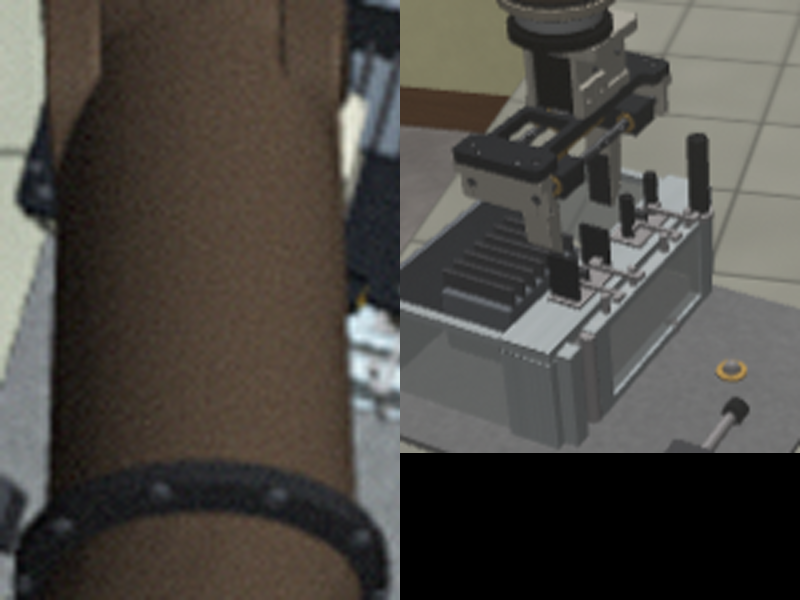

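The side view shows the fingers, with tips near (545,250) and (600,200), straddling the two flat ears at (565,275) and (595,240) just above them. The arm hides the top view. I'll go down and squeeze.

Call:
{"api": "jog_arm", "payload": {
  "rows": [
    [[0,0,-1],[0,0,0],0.76],
    [[0,0,-2],[0,0,0],0.76],
    [[0,0,-3],[0,0,0],0.76],
    [[0,0,-3.5],[0,0,0],0.76],
    [[0,0,-3.5],[0,0,0],0.76]
  ]
}}

```text
clock: 3.45
position: [0.7153, 0.0716, 0.1261]
ee_rot: [-0.417, -3.113, 0.0]
force: [0.0, -0.5, 0.0]
width: 0.762
gripper_force: 0.0
```

Call:
{"api": "jog_arm", "payload": {
  "rows": [
    [[0,0,0],[0,0,0],0.55],
    [[0,0,0],[0,0,0],0.48],
    [[0,0,0],[0,0,0],0.42],
    [[0,0,0],[0,0,0],0.36],
    [[0,0,0],[0,0,0],0.33],
    [[0,0,0],[0,0,0],0.33],
    [[0,0,0],[0,0,0],0.33],
    [[0,0,0],[0,0,0],0.33]
  ],
  "newtons": 25
}}

```text
clock: 4.45
position: [0.7165, 0.0738, 0.1275]
ee_rot: [0.415, 3.112, 0.004]
force: [2.2, 5.5, 1.9]
width: 0.359
gripper_force: 25.0
```

Call:
{"api": "jog_arm", "payload": {
  "rows": [
    [[0,0,0],[0,0,0],0.76],
    [[0,0,0],[0,0,0],0.76],
    [[0,0,0.5],[0,0,0],0.76],
    [[0,0,2],[0,0,0],0.76],
    [[0,0,4],[0,0,0],0.76],
    [[-0.5,-2,5],[0,0,0],0.76],
    [[-1.5,-5.5,5],[0,0,0],0.76],
    [[-2.5,-8.9,5],[0,0,0],0.76]
  ]
}}

```text
clock: 5.45
position: [0.6899, -0.0203, 0.1774]
ee_rot: [0.419, 3.113, -0.001]
force: [0.4, 0.3, 0.1]
width: 0.759
gripper_force: 0.0
```

Call:
{"api": "jog_arm", "payload": {
  "rows": [
    [[0,0,0],[0,0,0],0.76],
    [[0,0,0],[0,0,0],0.76],
    [[0,0,-1],[0,0,0],0.76]
  ]
}}

```text
clock: 5.82
position: [0.6913, -0.0164, 0.1672]
ee_rot: [0.415, 3.112, 0.001]
force: [0.6, -0.4, -0.9]
width: 0.76
gripper_force: 0.0
```

```bash
python3 - <<'E'
from h import *
b=grab('side'); s=arm.observe(); print(s['position'],s['force'],s['width'])
B=cv2.resize(b['img'][170:300,200:330],(600,600),interpolation=cv2.INTER_CUBIC)
cv2.imwrite('pics/d2.png',B[:,:,::-1])
E
```

```text
[ 0.69011849 -0.016207    0.16489473] [-0.33693253 -0.2781459  -1.42459636] 0.7600037530904716
```

View pics/d2.png

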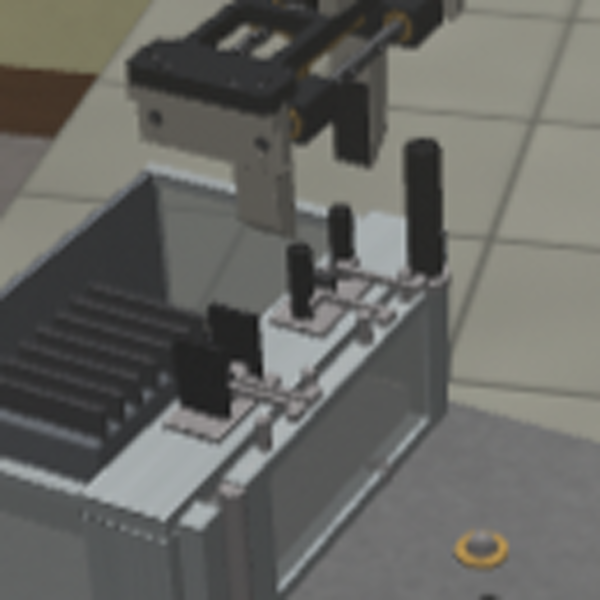

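The side view shows the flat ears at (200,380) and (235,340) squeezed together with their hooks drawn in. The fingers, at (268,230) and (360,160), are above the round ears at (300,280) and (340,235).

Call:
{"api": "jog_arm", "payload": {
  "rows": [
    [[0,0,-1],[0,0,0],0.76],
    [[0,0,-2],[0,0,0],0.76],
    [[0,0,-3],[0,0,0],0.76],
    [[0,0,-3.7],[0,0,0],0.76],
    [[0,0,-3.7],[0,0,0],0.76]
  ]
}}

```text
clock: 6.5
position: [0.6902, -0.0173, 0.129]
ee_rot: [-0.417, -3.113, 0.0]
force: [-0.2, -1.2, -0.1]
width: 0.76
gripper_force: 0.0
```

Call:
{"api": "jog_arm", "payload": {
  "rows": [
    [[0,0,0],[0,0,0],0.55],
    [[0,0,0],[0,0,0],0.48],
    [[0,0,0],[0,0,0],0.42],
    [[0,0,0],[0,0,0],0.36],
    [[0,0,0],[0,0,0],0.33],
    [[0,0,0],[0,0,0],0.33],
    [[0,0,0],[0,0,0],0.33],
    [[0,0,0],[0,0,0],0.33]
  ],
  "newtons": 25
}}

```text
clock: 7.5
position: [0.6909, -0.0175, 0.1305]
ee_rot: [0.418, 3.113, 0.0]
force: [-2.1, 0.1, 6.0]
width: 0.345
gripper_force: 25.0
```

Call:
{"api": "jog_arm", "payload": {
  "rows": [
    [[0,0,0],[0,0,0],0.76],
    [[0,0,0],[0,0,0],0.76],
    [[0,0,0.5],[0,0,0],0.76],
    [[0,0,3],[0,0,0],0.76],
    [[0,0,6.5],[0,0,0],0.76],
    [[-1,-0.5,9.5],[0,0,-10],0.76],
    [[-2.5,-1.5,9.5],[0,0,-20],0.76],
    [[-4.5,-3,9.5],[0,0,-30],0.76]
  ]
}}

```text
clock: 8.5
position: [0.6456, -0.0469, 0.2254]
ee_rot: [1.215, 2.896, 0.001]
force: [-0.3, -0.0, 0.4]
width: 0.762
gripper_force: 0.0
```

Call:
{"api": "jog_arm", "payload": {
  "rows": [
    [[0,0,0],[0,0,-10],0.65],
    [[0,0,0],[0,0,-20],0.65],
    [[0,0,0],[0,0,-30],0.65],
    [[0,0,0],[0,0,-40],0.65],
    [[0,0,0],[0,0,-50],0.65],
    [[0,0,0],[0,0,-60],0.65],
    [[0,0,0],[0,0,-60],0.65],
    [[0,0,0],[0,0,-60],0.65]
  ]
}}

```text
clock: 9.5
position: [0.6456, -0.0472, 0.2248]
ee_rot: [2.493, 1.912, 0.0]
force: [0.1, -0.5, -0.3]
width: 0.652
gripper_force: 0.0
```

```bash
python3 - <<'E'
from h import *
b=grab('side'); s=arm.observe(); print(s['position'],s['ee_rot'],s['force'],s['width'],s['joints'])
B=cv2.resize(b['img'][170:300,200:330],(600,600),interpolation=cv2.INTER_CUBIC)
cv2.imwrite('pics/d3.png',B[:,:,::-1])
E
```

```text
[ 0.64558658 -0.04723533  0.2248513 ] [-2.49365296e+00 -1.91080712e+00 -1.90668546e-04] [ 0.71571172  0.18401751 -0.1485885 ] 0.6505262144468077 [-0.42486079  0.52565191  0.6514887   1.55347581 -0.33591466  1.17665596
  0.02836705]
```

View pics/d3.png

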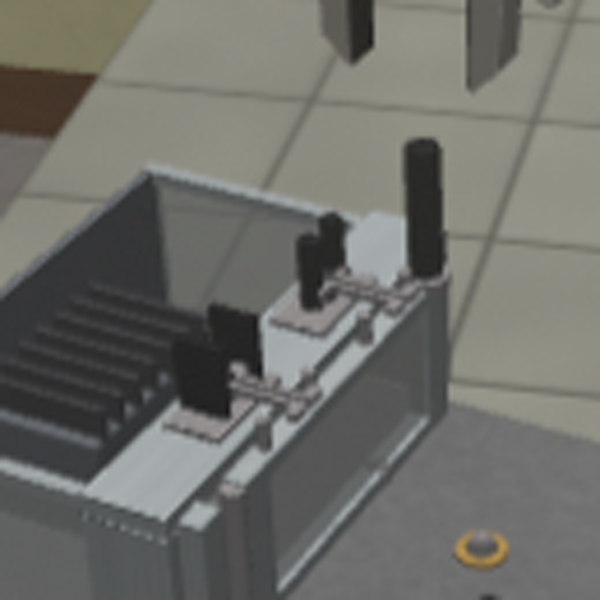

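Both catches now show their ears close together: round at (310,270) and (332,240), flat at (200,380) and (235,340). The fingers are above the post at (423,200).

Call:
{"api": "jog_arm", "payload": {
  "rows": [
    [[0,-0.15,-3],[0,0,0],0.65],
    [[0,-0.15,-5.5],[0,0,0],0.65],
    [[0,-0.15,-8],[0,0,0],0.65],
    [[0,-0.15,-8.4],[0,0,0],0.65],
    [[0,-0.15,-8.4],[0,0,0],0.65]
  ]
}}

```text
clock: 10.18
position: [0.6459, -0.049, 0.1413]
ee_rot: [2.496, 1.907, 0.0]
force: [-1.2, -0.9, 0.0]
width: 0.648
gripper_force: 0.0
```

Call:
{"api": "jog_arm", "payload": {
  "rows": [
    [[0,0,0],[0,0,0],0.45],
    [[0,0,0],[0,0,0],0.3],
    [[0,0,0],[0,0,0],0.2],
    [[0,0,0],[0,0,0],0.15],
    [[0,0,0],[0,0,0],0.15],
    [[0,0,0],[0,0,0],0.15]
  ],
  "newtons": 30
}}

```text
clock: 10.92
position: [0.6457, -0.0488, 0.1408]
ee_rot: [2.497, 1.907, 0.0]
force: [0.9, 0.2, 1.1]
width: 0.192
gripper_force: 30.0
```

```bash
python3 - <<'E'
from h import *
s=arm.observe(); p=s['position']; print(p,s['force'],s['width'],s['gripper_force'])
H=np.array([.696,.1313]); c=p[:2]; r=c-H; print(np.linalg.norm(r), np.degrees(np.arctan2(r[0],r[1])))
E=H+.187*r/np.linalg.norm(r)
# swing clockwise from above about hinge: shifts (cm) from the commanded pose
for t in np.arange(.05,1.45,.05):
    R=np.array([[np.cos(t),np.sin(t)],[-np.sin(t),np.cos(t)]]); d=R@r-r; print(round(t,2),round(np.degrees(-t),1),(d*100).round(2))
E
```

```text
[ 0.64571307 -0.04884817  0.14080205] [0.92016125 0.19655421 1.05375552] 0.1923578103623249 29.99995082616806
0.18703512441033082 -164.40334739105003
0.05 -2.9 [-0.89  0.27]
0.1 -5.7 [-1.77  0.59]
0.15 -8.6 [-2.64  0.95]
0.2 -11.5 [-3.48  1.36]
0.25 -14.3 [-4.3  1.8]
0.3 -17.2 [-5.1   2.29]
0.35 -20.1 [-5.87  2.82]
0.4 -22.9 [-6.62  3.38]
0.45 -25.8 [-7.34  3.98]
0.5 -28.6 [-8.02  4.62]
0.55 -31.5 [-8.67  5.29]
0.6 -34.4 [-9.29  5.99]
0.65 -37.2 [-9.88  6.72]
0.7 -40.1 [-10.42   7.48]
0.75 -43.0 [-10.93   8.26]
0.8 -45.8 [-11.4    9.07]
0.85 -48.7 [-11.82   9.9 ]
0.9 -51.6 [-12.21  10.76]
0.95 -54.4 [-12.55  11.63]
1.0 -57.3 [-12.85  12.51]
1.05 -60.2 [-13.1   13.41]
1.1 -63.0 [-13.31  14.32]
1.15 -65.9 [-13.47  15.25]
1.2 -68.8 [-13.58  16.17]
1.25 -71.6 [-13.65  17.11]
1.3 -74.5 [-13.67  18.04]
1.35 -77.3 [-13.65  18.98]
1.4 -80.2 [-13.58  19.91]
```

Call:
{"api": "jog_arm", "payload": {
  "rows": [
    [[-0.9,0.25,0],[0,0,-2.9],0.15],
    [[-1.8,0.6,0],[0,0,-5.7],0.15],
    [[-2.65,0.95,0],[0,0,-8.6],0.15],
    [[-3.5,1.35,0],[0,0,-11.5],0.15],
    [[-4.3,1.8,0],[0,0,-14.3],0.15],
    [[-5.1,2.3,0],[0,0,-17.2],0.15],
    [[-5.85,2.8,0],[0,0,-20.1],0.15],
    [[-6.6,3.4,0],[0,0,-22.9],0.15]
  ]
}}

```text
clock: 11.92
position: [0.5793, -0.0153, 0.1408]
ee_rot: [2.827, 1.37, -0.0]
force: [-0.8, -2.3, 0.1]
width: 0.189
gripper_force: 30.0
```

Call:
{"api": "jog_arm", "payload": {
  "rows": [
    [[-0.7,0.6,0],[0,0,-2.9],0.15],
    [[-1.4,1.25,0],[0,0,-5.7],0.15],
    [[-2.05,1.9,0],[0,0,-8.6],0.15],
    [[-2.65,2.6,0],[0,0,-11.5],0.15],
    [[-3.25,3.35,0],[0,0,-14.3],0.15],
    [[-3.8,4.1,0],[0,0,-17.2],0.15],
    [[-4.3,4.9,0],[0,0,-20.1],0.15],
    [[-4.8,5.7,0],[0,0,-22.9],0.15]
  ]
}}

```text
clock: 12.92
position: [0.5312, 0.0414, 0.1408]
ee_rot: [3.042, 0.78, -0.0]
force: [0.9, -2.2, -0.6]
width: 0.187
gripper_force: 30.0
```

```bash
cat > st.py <<'E'
from h import *
s=arm.observe(); p=s['position']; H=np.array([.696,.1313]); r=p[:2]-H
th=np.radians(-164.4033); a=np.arctan2(r[0],r[1])%(2*np.pi); t=a-th%(2*np.pi)
tan=np.array([r[1],-r[0]])/np.linalg.norm(r) # opening direction
print('clock',s['clock'],'r',np.linalg.norm(r),'theta',t,'F',s['force'],'F_along_open',s['force'][:2]@tan,'Frad',s['force'][:2]@r/np.linalg.norm(r),s['joints'].round(2),s['width'])
E
python3 st.py
```

```text
clock 12.925 r 0.1876745671442436 theta 0.7991549013491723 F [ 0.94274454 -2.16853919 -0.59466603] F_along_open -2.355169118558512 Frad 0.21096897825618413 [-0.81  0.49  0.88  1.95 -0.47  0.92 -0.75] 0.187341341492925
```

Call:
{"api": "jog_arm", "payload": {
  "rows": [
    [[-0.4,0.85,0],[0,0,-2.9],0.15],
    [[-0.8,1.7,0],[0,0,-5.7],0.15],
    [[-1.15,2.55,0],[0,0,-8.6],0.15],
    [[-1.45,3.45,0],[0,0,-11.5],0.15],
    [[-1.6,3.9,0],[0,0,-12.9],0.15],
    [[-1.7,4.35,0],[0,0,-14.3],0.15],
    [[-1.7,4.35,0],[0,0,-14.3],0.15]
  ]
}}

```text
clock: 13.8
position: [0.514, 0.0852, 0.1408]
ee_rot: [3.116, 0.399, -0.002]
force: [-3.7, -3.8, 4.3]
width: 0.191
gripper_force: 30.0
```

```bash
python3 st.py; python3 - <<'E'
from h import *
s=arm.observe();r=s['position'][:2]-np.array([.696,.1313])
for t in np.arange(.02,.4,.02):
    R=np.array([[np.cos(t),np.sin(t)],[-np.sin(t),np.cos(t)]]); print(round(t,2),((R@r-r)*100).round(2),np.degrees(-t).round(1))
E
```

```text
clock 13.8 r 0.18778538692170713 theta 1.0507157761643744 F [-3.68723133 -3.83448485  4.29368038] F_along_open -2.812682834389565 Frad 4.515281185690456 [-0.95  0.5   0.97  1.98 -0.52  0.93 -1.03] 0.1907606336370366
0.02 [-0.09  0.36] -1.1
0.04 [-0.17  0.73] -2.3
0.06 [-0.24  1.1 ] -3.4
0.08 [-0.31  1.47] -4.6
0.1 [-0.37  1.84] -5.7
0.12 [-0.42  2.21] -6.9
0.14 [-0.46  2.59] -8.0
0.16 [-0.5   2.96] -9.2
0.18 [-0.53  3.33] -10.3
0.2 [-0.55  3.71] -11.5
0.22 [-0.57  4.08] -12.6
0.24 [-0.57  4.46] -13.8
0.26 [-0.57  4.83] -14.9
0.28 [-0.56  5.21] -16.0
0.3 [-0.55  5.59] -17.2
0.32 [-0.53  5.96] -18.3
0.34 [-0.49  6.33] -19.5
0.36 [-0.46  6.71] -20.6
0.38 [-0.41  7.08] -21.8
```

Call:
{"api": "jog_arm", "payload": {
  "rows": [
    [[-0.1,0.35,0],[0,0,-1.1],0.15],
    [[-0.15,0.75,0],[0,0,-2.3],0.15],
    [[-0.15,0.75,0],[0,0,-2.3],0.15],
    [[-0.15,0.75,0],[0,0,-2.3],0.15]
  ]
}}

```text
clock: 14.3
position: [0.5122, 0.0924, 0.1407]
ee_rot: [3.123, 0.336, -0.003]
force: [-5.7, -4.8, 6.0]
width: 0.19
gripper_force: 30.0
```

```bash
python3 st.py
```

```text
clock 14.3 r 0.1878471095394755 theta 1.0901536458686558 F [-5.73305199 -4.79605129  6.04416241] F_along_open -3.5059506606715214 Frad 6.601386455334938 [-0.97  0.51  0.98  1.98 -0.53  0.93 -1.08] 0.19009499347901626
```

Call:
{"api": "jog_arm", "payload": {
  "rows": [
    [[-0.1,0.35,0],[0,0,-1.1],0.15],
    [[-0.15,0.75,0],[0,0,-2.3],0.15],
    [[-0.15,0.75,0],[0,0,-2.3],0.15],
    [[-0.15,0.75,0],[0,0,-2.3],0.15]
  ]
}}

```text
clock: 14.8
position: [0.5108, 0.1, 0.1407]
ee_rot: [3.129, 0.274, -0.002]
force: [-4.7, -4.6, 5.2]
width: 0.192
gripper_force: 30.0
```

```bash
python3 st.py
```

```text
clock 14.8 r 0.18784754095445066 theta 1.1310405007200974 F [-4.72121461 -4.62290856  5.15425053] F_along_open -3.7708702957871134 Frad 5.426019554324357 [-0.99  0.51  0.99  1.98 -0.53  0.94 -1.12] 0.19153248026982084
```

Call:
{"api": "jog_arm", "payload": {
  "rows": [
    [[-0.1,0.2,0.05],[0,0,-0.6],0.15],
    [[-0.2,0.35,0.1],[0,0,-1.1],0.15],
    [[-0.2,0.35,0.1],[0,0,-1.1],0.15]
  ]
}}

```text
clock: 15.18
position: [0.5101, 0.1045, 0.141]
ee_rot: [3.131, 0.244, 0.002]
force: [6.1, -2.7, -16.4]
width: 0.185
gripper_force: 30.0
```

```bash
python3 st.py;  python3 - <<'E'
from h import *
b=grab('side'); x,y=130,170
B=cv2.resize(b['img'][y:y+210,x:x+280],(800,600),interpolation=cv2.INTER_CUBIC)
cv2.imwrite('pics/d4.png',B[:,:,::-1])
E
```

```text
clock 15.175 r 0.18785578213653292 theta 1.1553381910470972 F [  6.06094852  -2.70078804 -16.43823022] F_along_open -3.5383574270639904 Frad -5.613321627110283 [-1.01  0.51  1.    1.98 -0.54  0.94 -1.15] 0.1852702850544211
```

View pics/d4.png

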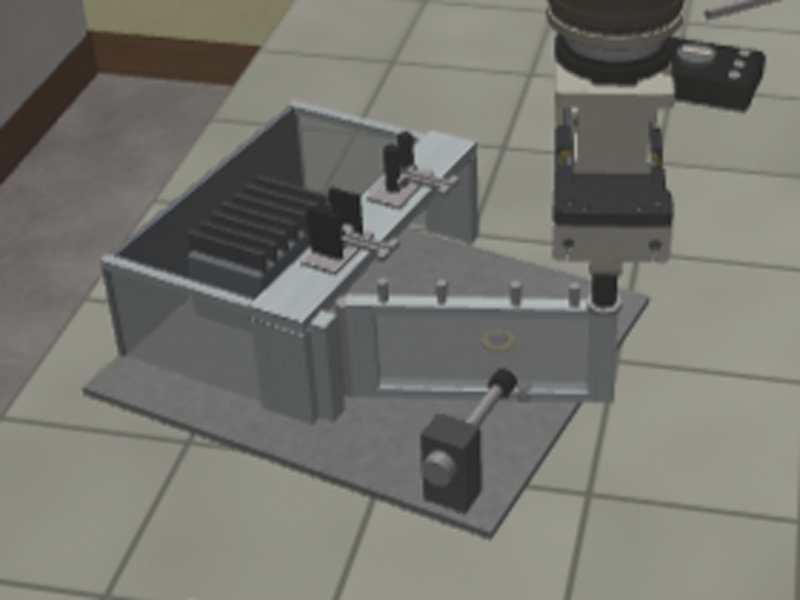

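The side view shows the gate swung well open, with the post held at (603,285). The pad, at (503,382), is just short of the leaf or on it. I'll take out the vertical strain and keep feeling for the stop.

Call:
{"api": "jog_arm", "payload": {
  "rows": [
    [[0.05,0,-0.07],[0,0,0],0.15],
    [[0.05,0,-0.07],[0,0,0],0.15]
  ]
}}

```text
clock: 15.48
position: [0.5101, 0.1041, 0.1409]
ee_rot: [3.132, 0.244, -0.0]
force: [1.1, -3.2, -6.8]
width: 0.191
gripper_force: 30.0
```

```bash
python3 st.py;python3 - <<'E'
from h import *
s=arm.observe();r=s['position'][:2]-np.array([.696,.1313])
for t in np.arange(.02,.3,.02):
    R=np.array([[np.cos(t),np.sin(t)],[-np.sin(t),np.cos(t)]]); print(round(t,2),((R@r-r)*100).round(2),np.degrees(-t).round(1))
E
```

```text
clock 15.475 r 0.18787265008151555 theta 1.1531111489072887 F [ 1.14321496 -3.22383037 -6.77782887] F_along_open -3.355498397990803 Frad -0.6638171248076359 [-1.01  0.51  1.    1.98 -0.54  0.94 -1.14] 0.19115662834859462
0.02 [-0.05  0.37] -1.1
0.04 [-0.09  0.75] -2.3
0.06 [-0.13  1.12] -3.4
0.08 [-0.16  1.49] -4.6
0.1 [-0.18  1.87] -5.7
0.12 [-0.19  2.24] -6.9
0.14 [-0.2   2.62] -8.0
0.16 [-0.2  3. ] -9.2
0.18 [-0.19  3.37] -10.3
0.2 [-0.17  3.75] -11.5
0.22 [-0.15  4.12] -12.6
0.24 [-0.11  4.5 ] -13.8
0.26 [-0.08  4.87] -14.9
0.28 [-0.03  5.24] -16.0
```

Call:
{"api": "jog_arm", "payload": {
  "rows": [
    [[-0.05,0.35,0],[0,0,-1.1],0.15],
    [[-0.05,0.35,0],[0,0,-1.1],0.15],
    [[-0.05,0.35,0],[0,0,-1.1],0.15]
  ]
}}

```text
clock: 15.85
position: [0.5096, 0.1078, 0.1409]
ee_rot: [3.134, 0.215, 0.0]
force: [3.4, -3.9, -11.0]
width: 0.189
gripper_force: 30.0
```

```bash
python3 st.py
```

```text
clock 15.85 r 0.187880878406774 theta 1.1732096788997581 F [  3.39597377  -3.92865867 -11.00404606] F_along_open -4.322471561843645 Frad -2.8780612151006943 [-1.02  0.52  1.01  1.98 -0.54  0.94 -1.17] 0.1889083261613849
```

Call:
{"api": "jog_arm", "payload": {
  "rows": [
    [[-0.05,0.35,0],[0,0,-1.1],0.15],
    [[-0.05,0.35,0],[0,0,-1.1],0.15],
    [[-0.05,0.35,0],[0,0,-1.1],0.15]
  ]
}}

```text
clock: 16.23
position: [0.5092, 0.1111, 0.141]
ee_rot: [3.136, 0.185, 0.0]
force: [4.2, -2.6, -11.4]
width: 0.191
gripper_force: 30.0
```

```bash
python3 st.py
```

```text
clock 16.225 r 0.18788170022304262 theta 1.1910663743017236 F [  4.15686355  -2.61285464 -11.43511126] F_along_open -3.043836774465573 Frad -3.852477339738494 [-1.03  0.52  1.01  1.98 -0.55  0.94 -1.19] 0.19081253809664478
```

Call:
{"api": "jog_arm", "payload": {
  "rows": [
    [[0,0.35,-0.05],[0,0,-1.1],0.15],
    [[0,0.35,-0.05],[0,0,-1.1],0.15],
    [[0,0.35,-0.05],[0,0,-1.1],0.15]
  ]
}}

```text
clock: 16.6
position: [0.5089, 0.1145, 0.1408]
ee_rot: [-3.138, -0.155, 0.001]
force: [-2.1, -4.0, 1.1]
width: 0.188
gripper_force: 30.0
```

```bash
python3 st.py
```

```text
clock 16.6 r 0.1878591398341009 theta 1.2092100895214188 F [-2.08091217 -4.04512433  1.07697552] F_along_open -3.8432512085706256 Frad 2.433648795723228 [-1.03  0.52  1.02  1.98 -0.55  0.94 -1.21] 0.18814614402933097
```

Call:
{"api": "jog_arm", "payload": {
  "rows": [
    [[-0.02,0.35,0],[0,0,-1.1],0.15],
    [[-0.02,0.35,0],[0,0,-1.1],0.15],
    [[-0.02,0.35,0],[0,0,-1.1],0.15]
  ]
}}

```text
clock: 16.98
position: [0.5086, 0.1182, 0.1407]
ee_rot: [-3.139, -0.124, 0.001]
force: [-4.6, -4.0, 4.1]
width: 0.191
gripper_force: 30.0
```

```bash
python3 st.py
```

```text
clock 16.975 r 0.18787106619656796 theta 1.2288936979557836 F [-4.59436811 -4.04509948  4.12171157] F_along_open -3.715363682145949 Frad 4.864886526084754 [-1.04  0.53  1.02  1.98 -0.56  0.95 -1.23] 0.1912859978128685
```

Call:
{"api": "jog_arm", "payload": {
  "rows": [
    [[-0.02,0.35,0],[0,0,-1.1],0.15],
    [[-0.02,0.35,0],[0,0,-1.1],0.15],
    [[-0.02,0.35,0],[0,0,-1.1],0.15]
  ]
}}

```text
clock: 17.35
position: [0.5084, 0.1216, 0.1407]
ee_rot: [-3.14, -0.094, 0.001]
force: [-3.3, -3.5, 4.0]
width: 0.188
gripper_force: 30.0
```

```bash
python3 st.py
```

```text
clock 17.35 r 0.1878786799648079 theta 1.2468666627944613 F [-3.28101357 -3.51835057  4.03747251] F_along_open -3.3440417108579474 Frad 3.4585005137320457 [-1.05  0.53  1.03  1.98 -0.56  0.95 -1.25] 0.18777255600263473
```

Call:
{"api": "jog_arm", "payload": {
  "rows": [
    [[-0.02,0.35,0.01],[0,0,-1.1],0.15],
    [[-0.02,0.35,0.01],[0,0,-1.1],0.15],
    [[-0.02,0.35,0.01],[0,0,-1.1],0.15]
  ]
}}

```text
clock: 17.73
position: [0.5082, 0.1246, 0.1408]
ee_rot: [3.14, 0.063, -0.001]
force: [-3.0, -6.4, 2.0]
width: 0.192
gripper_force: 30.0
```

```bash
python3 st.py
```

```text
clock 17.725 r 0.18789676243728196 theta 1.2630311007912582 F [-2.9955354  -6.39320646  2.04303971] F_along_open -6.282693454238955 Frad 3.2208825003769492 [-1.06  0.53  1.04  1.98 -0.57  0.95 -1.27] 0.19219339244882527
```

Call:
{"api": "jog_arm", "payload": {
  "rows": [
    [[-0.01,0.35,0],[0,0,-1.1],0.15],
    [[-0.01,0.35,0],[0,0,-1.1],0.15],
    [[-0.01,0.35,0],[0,0,-1.1],0.15]
  ]
}}

```text
clock: 18.1
position: [0.5082, 0.1276, 0.1408]
ee_rot: [3.14, 0.032, -0.001]
force: [-3.1, -7.1, 1.9]
width: 0.19
gripper_force: 30.0
```

```bash
python3 st.py
```

```text
clock 18.1 r 0.18787634640212314 theta 1.2789455967730565 F [-3.12764056 -7.12317772  1.88952671] F_along_open -7.0603909670856115 Frad 3.266906136435915 [-1.07  0.54  1.04  1.98 -0.57  0.96 -1.29] 0.1899179328969765
```

Call:
{"api": "jog_arm", "payload": {
  "rows": [
    [[0,0.35,0],[0,0,-1.1],0.15],
    [[0,0.35,0],[0,0,-1.1],0.15],
    [[0,0.35,0],[0,0,-1.1],0.15]
  ]
}}

```text
clock: 18.48
position: [0.5081, 0.1306, 0.1408]
ee_rot: [3.14, 0.002, -0.001]
force: [-2.8, -9.3, 1.9]
width: 0.187
gripper_force: 30.0
```

```bash
python3 st.py
```

```text
clock 18.475 r 0.18789822996338523 theta 1.2949785719330866 F [-2.84269406 -9.31186897  1.86149677] F_along_open -9.301563479096492 Frad 2.876235386831417 [-1.08  0.54  1.05  1.98 -0.58  0.96 -1.31] 0.187024844158247
```

Call:
{"api": "jog_arm", "payload": {
  "rows": [
    [[0,-0.15,0],[0,0,0.4],0.15],
    [[0,-0.3,0],[0,0,0.9],0.15],
    [[0,-0.3,0],[0,0,0.9],0.15],
    [[0,-0.3,0],[0,0,0.9],0.15],
    [[0,-0.3,0],[0,0,0.9],0.15],
    [[0,-0.3,0],[0,0,0.9],0.15]
  ]
}}

```text
clock: 19.23
position: [0.5081, 0.128, 0.1408]
ee_rot: [3.14, 0.027, -0.001]
force: [-2.6, -7.4, 1.7]
width: 0.192
gripper_force: 30.0
```

```bash
python3 st.py;  python3 - <<'E'
from h import *
b=grab('side'); x,y=180,220
B=cv2.resize(b['img'][y:y+150,x:x+200],(800,600),interpolation=cv2.INTER_CUBIC)
cv2.imwrite('pics/d5.png',B[:,:,::-1])
E
```

```text
clock 19.225 r 0.18789894223650583 theta 1.2810851674501902 F [-2.59686336 -7.41604473  1.71221291] F_along_open -7.369473501149056 Frad 2.7262206639462114 [-1.07  0.54  1.04  1.98 -0.57  0.96 -1.29] 0.19158063121947408
```

View pics/d5.png

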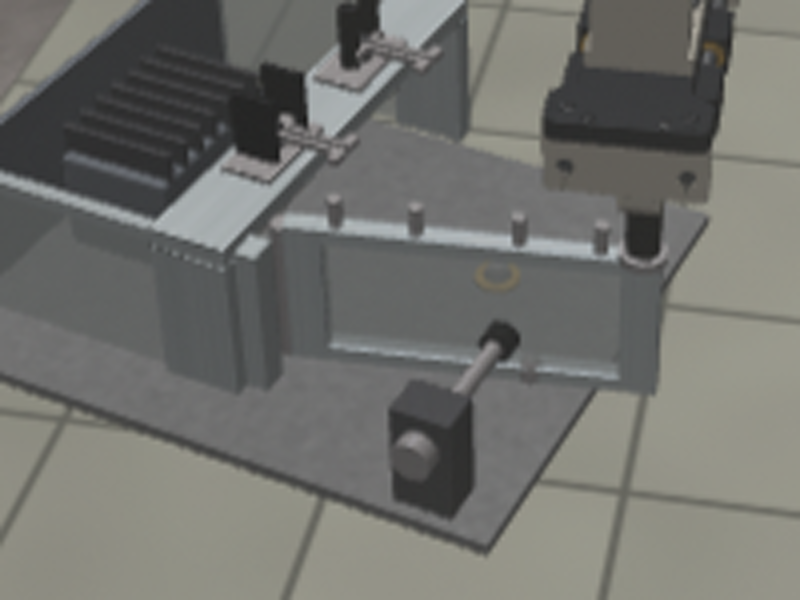

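The gate is resting on the pad at (498,340), with the post held at (640,230). The pad force is about 6 N, roughly 4 mm of its travel, so I'm handing in.

```bash
python3 -c "
from cell import arm
print(arm.sign_off())"
```

```text
the job is handed in; nothing more can be done
None
```

I squeezed the flat catch and then the round catch fully in, swung the gate out past its detent, and handed in with the arm holding it by the pull about 1.28 rad open, pressed on the stop's pad with an estimated 6 N; sign-off gave no verdict.

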